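# Wind down the blocking press and lock it with its pin

### The job

Wind the blocking press down with its crank (clockwise seen from above, one to two and a half turns) until the cross hole in the brass collar lines up with the holes in the two green lugs. Then take the red-handled locking pin from its wooden rest, slide it level through lugs and collar from either side until its handle is fully home against the lug, and let go. Leave the other things on the table where they are.

Things in the scene. Friction and masses are not known exactly. Their poses are not given: they have to be found in the camera images.
- press: Green press fixed to the table: base 250 x 180 x 20 mm, boards on it up to 42 mm, crosshead 250 mm (x) by 60 mm (y), top at 125 mm, on two columns at x = +-107 mm (nuts up to 134 mm). Origin under the base's centre, z up, x away from the robot (within 0.35 rad), y along the lug holes. A screw on its z axis carries a plate and, above the crosshead, a brass collar (diameter 34 mm) and crank.
- press_lock (a point): Fixed point on the screw axis midway between the two green lugs, 150 mm above the table; axes as the press. The lugs stand on the crosshead at y = 20 to 32 and -20 to -32 mm, 44 mm wide, tops at 170 mm, each with a 12 mm square hole right through along y, centred at x = 0 at this height.
- screw (a joint): Turn of screw, collar and crank (rad). 0 = the collar's 13 mm square cross hole is lined up with the lug holes in direction and height, crank arm (top 190 mm up) along the press's +x. Positive = anticlockwise from above, rising 15 mm a turn. Starts 1 to 2.5 turns up; can be overwound to -1.6 and turned back. Stays where left; 2 to 3 N at the handle turns it.
- crank_grip (a point): On the axis of the crank's upright dark wooden handle: 22 mm diameter, 56 mm high, spinning freely on its own axis (hold it from above without turning the wrist), 60 mm from the screw axis. The point is 32 mm above the handle's foot, 24 mm below its top; 224 mm above the table at screw 0, 15 mm higher per turn up.
- pin_grip (a point): Centre of the handle of the loose locking pin (90 g, 130 mm long); x along the pin to its tip. Handle: red square bar 50 x 20 x 20 mm, ending 25 mm either way of this point; from its flat front face a steel shank of 8 mm diameter runs 80 mm on in +x, its last 14 mm tapered to 3 mm. Starts level on its rest, 40 mm above the table.
- pin_mid (a point): Point on the pin's axis 32 mm ahead of the handle's front face (57 mm ahead of point pin_grip); it coincides with press_lock when the pin is fully home from either side.
- pin_rest: Fixed wooden rest: base 160 x 70 x 8 mm with a rail 14 mm wide under the pin, 30 mm high under the handle, and two cheeks 48 mm high beside the shank 50 mm ahead of the handle's face. Origin on the table below the handle's front face; x along the pin. Lift the pin at least 30 mm straight up to clear it.
- paper_roll: Fixed cardboard ring-shaped roll standing on end, diameter 90, height 55 mm; origin under its centre.
- tea_mug: White mug, diameter 76, height 85 mm; leave alone. Origin under its centre.
- bottle: Clear bottle with blue cap, diameter 64, height 170 mm; leave alone. Origin under its centre.
- glue_jar: Blue jar with white lid, diameter 56, height 60 mm; leave alone. Origin under its centre.
- case: Brown spectacle case 160 x 60 x 35 mm; leave alone. Origin under its centre.
- pin: The locking pin as a whole (see point pin_grip); origin under the handle's front face, 10 mm below the pin's axis, x along the pin towards its tip.

How it is judged (in metres and radians):
On the way, in this order (a step that is already met when the one before it is completed fails the run):
1. the screw is wound down so that the collar's hole is lined up with the lug holes (within 0.25 rad of 0) (value of joint screw between -0.25 and 0.25 rad), for 0.2 s.
2. the pin is through both lugs and the collar, home against a lug (all of step 1 and distance between pin_mid and press_lock below 0.008 m and angle between the x axis of pin_grip and the y axis of press, either way round below 0.12 rad), for 0.2 s.
At the end, for the whole second after the job is handed in: the screw within 0.25 rad of lined up; the pin through lugs and collar, its point pin_mid within 8 mm of press_lock and its axis within 0.12 rad of the line of the holes, at rest and released (all of step 2 and linear speed of pin below 0.02 m/s); the robot touches nothing.
It fails at once if a bystander (mug, bottle, jar, case) is shifted by more than 30 mm (distance of any of tea_mug, bottle, glue_jar, case from where it was at the start of the episode above 0.03 m).
It also fails if it takes over 72 s, if anything falls off the work surface, if the arm or the gripper's body presses on something with over 40 N, if the wrist force passes 120 N, or if a joint passes its speed limit or range.

### The arm

A 6-joint arm with a two-finger parallel gripper is mounted at the origin on the work surface. World frame = base frame: x ahead of the robot, y to its left, z up, the work surface at z = 0. Lengths are in mm, angles in rad, forces in N, time in s.
With the tool pointing down it reaches from about 425 to 950 mm from the base axis. Payload 14.7 kg.
Tool frame: the origin (TCP) lies where the fingers leave the gripper's body, on its centre line; the fingertips stand 73 mm ahead of it and the grasp point (between the pads) lies 54 mm ahead of it; y points along the fingers, x is the direction in which the jaws open and shut, and the axes are right-handed (so a half turn about y gives the same grasp; the last joint's range is limited). The gripper opens to 85 mm and grips with 20 to 120 N. Pads are 22 mm wide; open, the fingers measure 114 mm over their backs; the gripper's body (76 mm by 85 mm) begins 54 mm behind the grasp point. The pads swing forward as they close: fully open they stand 13 mm farther back than shut.
Start: joints at [1.155, 0.48, 1.596, -0, 1.065, -0.047], TCP at [234.299, 606.298, 303.897] pointing down, gripper open.
Joint ranges: [-2.75, 2.75], [-0.82, 2.05], [0.23, 2.67], [-1.56, 4.7], [0.09, 2.69], [-2.92, 2.92]. Speed limits (rad/s): [1.89, 1.89, 2.39, 3.01, 3.01, 3.01].

### API

Orientations are given as a rotation vector (axis times angle).
In Python, from workcell import monitor, vision, bot, spotter gives the robot as it stands. The module is installed in compiled form; this text tells all that it offers.
- The arm moves only by the tool servo_tool, never from a script. Its argument "moves" is a list of rows, each a list of 6 numbers: the shift along the world's x, y, z in cm, then the turn, a rotation vector about the world's x, y, z in degrees. In form: [[dx, dy, dz, wx, wy, wz], ...]. A call has 1 to 8 rows; each row is the pose to reach, as a shift and turn from the pose measured when the call began; what a row does not reach only later rows make up. A row lasts 1/12 s, in which the tool goes at most 41.7 mm and 7.16 degrees, less where a joint would pass 70% of its speed; a pose out of reach is approached as far as the arm can. A call with a gripper value outside its range is refused whole. "claw" is the opening, from 0 (shut) to 1 (fully open), set as the call begins (left out, the last holds). The fingers move at their own pace and stop on an object; "force" is the grip in N (left out, the last holds). Time passes only in rows, so rows that repeat a pose let the fingers close. It gives the time, the measured TCP pose, the force and the opening at its end, in the units of the state.
- monitor.state(): the state, without advancing time (a new reading comes with each control period).
- vision.camera(name): name is "scene" or "side" or "wrist"; returns a dict with "img" (400x640x3 uint8, red, green, blue), "vertical_fov" (degrees; the focal length in pixels is half the picture's height over the tangent of half this angle, whatever the lens; pixels are square), "cx", "cy" (the principal point, pixels), "rvec" (rotation vector, rad) and "tvec" (3), from world to camera coordinates, as OpenCV has them. Camera axes: x right, y down, z forward; pixel columns grow to the right and rows downward; lengths in mm; the calibration is good to about 2 mm. A picture is of the moment at which its call begins. There is no depth.
- bot.hand_in(): hands the job in, once; it reports no verdict.
Trained networks look in the newest picture that a camera, given by its name, has taken for a name from the list of things; names that differ only in an ending like _2 or _b are one class to them, and where a whole thing is asked for, a point or a joint stands for the part that bears it (a point fixed in the world has none). Each returns a list of dicts, best first, with "confidence" (0 to 1); they miss things now and then, are a little off and sometimes report something else, mostly with a low value. They report only what shows in the picture. A call takes as long as a camera call.
- spotter.spot_in(camera, name): "extent" ([left, top, right, bottom] in pixels, round what is visible of it).
- spotter.silhouettes(camera, name): "region" (400x640 bool, what is visible of it) and "extent" ([left, top, right, bottom] in pixels, round what is visible of it).
The state is a dict: "clock": time; "q": joint angles; "dq": joint speeds; "joint_torque": joint torques, N m; "eef_pos": TCP position; "tcp_rot": TCP orientation; "force": force on the tool from outside, world axes, zero at the start; "ft_torque": the same for the moment, N m; "gripper_width": opening from 0.0 (shut) to 1.0 (fully open).
Only numpy, scipy, OpenCV 4.12 (cv2) and the standard library are available. Lean on these libraries where they do the work, as an engineer would, in place of code of your own. Each camera call takes 0.05 s, during which the arm holds its last target.

## Working session

There is one attempt and no reset: what is moved stays moved. The work goes in short steps, Python scripts to look and compute and a tool call to move; the robot and the scene stay as the last step left them, time stands still between calls to the robot, and variables do not carry over. Pictures are saved under pics/ and viewed, and the job is handed in when it is done.

Besides the shell and the picture viewer there is one more tool, called after ">>>" by a JSON object that holds its "name" and its "arguments". servo_tool: Moves the arm, as the interface text tells. Its arguments: {"type":"object","properties":{"moves":{"type":"array","items":{"type":"array","items":{"type":"number"}}},"claw":{"type":"number"},"force":{"type":"number"}},"required":["moves"]}

```bash
mkdir -p pics; python3 - <<'E'
from workcell import monitor, vision, bot, spotter
import cv2
print(monitor.state())
for n in ["scene","side","wrist"]:
    c=vision.camera(n)
    cv2.imwrite(f"pics/{n}0.png",c["img"][:,:,::-1])
    print(n,{k:v for k,v in c.items() if k!="img"})
print(monitor.state()["clock"])
E
```

```text
{'clock': 0.0, 'q': array([ 1.15539025e+00,  4.80812504e-01,  1.59687865e+00,  7.42652798e-06,
        1.06508054e+00, -4.66143779e-02]), 'dq': array([-0.00128103, -0.00075914,  0.00155806, -0.00110513,  0.00084928,
       -0.00086665]), 'joint_torque': array([-2.30283666e-03, -9.50624442e+01, -4.30196607e+01, -3.03839734e-04,
        1.14663449e-02, -3.61785499e-05]), 'eef_pos': array([234.17472379, 606.00601277, 303.28309909]), 'tcp_rot': array([-1.3620305 , -0.93263878,  0.93429924]), 'force': array([-0.12308479,  0.31524012, -0.36501434]), 'ft_torque': array([ 0.01477523, -0.0345265 ,  0.00058209]), 'gripper_width': 1.0012048800264886}
scene {'vertical_fov': 57.0437441637791, 'cx': 319.62593757653343, 'cy': 197.1121136240836, 'rvec': array([ 1.26680244,  2.47056515, -0.77098048]), 'tvec': array([ 363.69971145, -337.90078562, 1623.8806307 ])}
side {'vertical_fov': 51.920612225273544, 'cx': 320.95272084184296, 'cy': 197.50451536613778, 'rvec': array([ 2.14958344, -0.4341472 ,  0.1952662 ]), 'tvec': array([-542.04845272,  257.35725839, 1212.59963216])}
wrist {'vertical_fov': 61.53199814416709, 'cx': 322.5895648485991, 'cy': 199.9175938294961, 'rvec': array([-2.3747098 , -1.62874916, -0.24604415]), 'tvec': array([-647.73163454,  -38.96436406,  380.23829536])}
0.15
```

View pics/scene0.png

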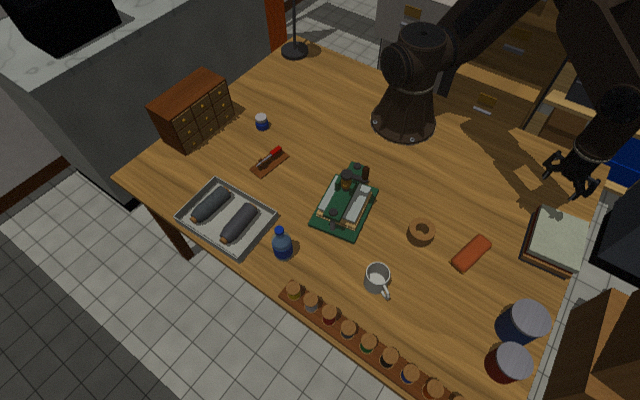

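View pics/side0.png

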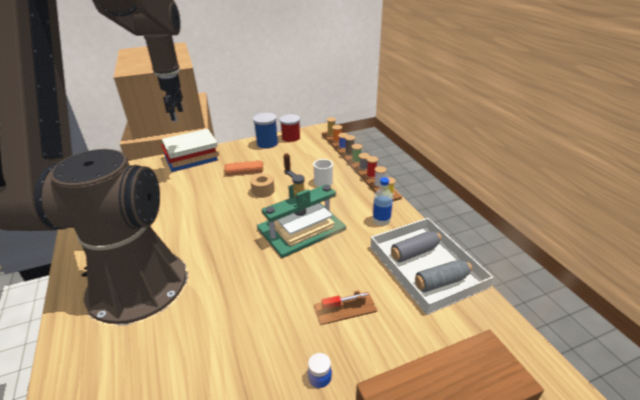

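View pics/wrist0.png

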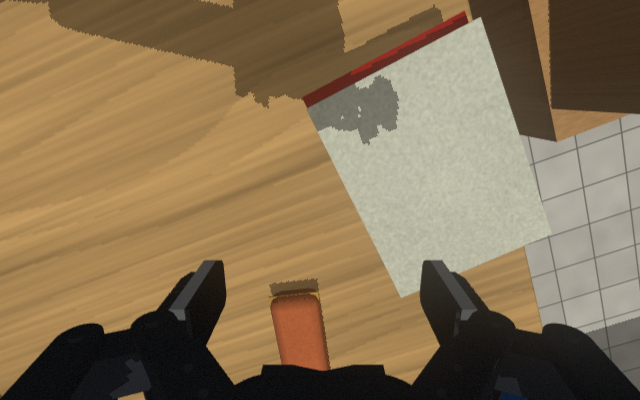

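The scene view shows the press at about (345,205), the pin on its rest at (268,160), and the jar, bottle, mug and case around them. The side view shows the crank handle at about (287,162) and the red pin handle at (332,300).

```bash
cat > h.py <<'E'
from workcell import monitor, vision, bot, spotter
import cv2, numpy as np
from scipy.spatial.transform import Rotation as R
from scipy.optimize import least_squares
def K(c):
    f=200/np.tan(np.radians(c["vertical_fov"]/2)); return np.array([[f,0,c["cx"]],[0,f,c["cy"]],[0,0,1]])
def proj(c,P):
    return cv2.projectPoints(np.atleast_2d(np.array(P,float)),c["rvec"],c["tvec"],K(c),None)[0][:,0]
def ray(c,px):
    Rm=cv2.Rodrigues(c["rvec"])[0]; d=Rm.T@np.linalg.inv(K(c))@np.array([px[0],px[1],1.]); o=-Rm.T@c["tvec"]; return o,d/np.linalg.norm(d)
def atz(c,px,z):
    o,d=ray(c,px); return o+d*(z-o[2])/d[2]
def tri(obs):
    A=0;b=0
    rs=[ray(c,p) for c,p in obs]
    for o,d in rs:
        M=np.eye(3)-np.outer(d,d); A=A+M; b=b+M@o
    X=np.linalg.solve(A,b)
    return X,[float(np.linalg.norm((np.eye(3)-np.outer(d,d))@(X-o))) for o,d in rs]
def crop(c,ext,s,name):
    l,t,r,b=[int(v) for v in ext]; im=c["img"][max(t,0):b,max(l,0):r,::-1]
    cv2.imwrite(name,cv2.resize(im,None,fx=s,fy=s,interpolation=cv2.INTER_CUBIC))
E
python3 - <<'E'
from h import *
np.set_printoptions(precision=1,suppress=True)
cs=vision.camera("scene"); cd=vision.camera("side")
for n in ["press","crank_grip","pin","pin_grip","pin_rest","paper_roll","tea_mug","bottle","glue_jar","case","screw"]:
    for nm,c in (("scene",cs),("side",cd)):
        r=spotter.silhouettes(nm,n)
        print(n,nm,[(np.array(x["extent"]),round(x["confidence"],2),np.argwhere(x["region"]).mean(0)[::-1]) for x in r[:2]])
crop(cs,[230,120,400,260],4.5,"pics/sc1.png"); crop(cd,[220,130,400,340],2.8,"pics/sd1.png")
print(monitor.state()["clock"])
E
```

```text
press scene [(array([308.6, 161.1, 380.9, 243.4]), 0.96, array([344.9, 204.2]))]
press side []
crank_grip scene [(array([362.6, 167.7, 368.7, 182.6]), 0.42, array([364.9, 173.1]))]
crank_grip side [(array([282.6, 154. , 289.2, 168.4]), 0.44, array([286.1, 161.7]))]
pin scene []
pin side [(array([320.7, 290.2, 366.7, 308. ]), 0.55, array([334.6, 300.5]))]
pin_grip scene [(array([363.2, 166.5, 369.2, 180.7]), 0.58, array([364.8, 173.4])), (array([271.5, 145.7, 281.5, 154.9]), 0.53, array([275.4, 151.3]))]
pin_grip side [(array([322.6, 292.3, 366. , 311.1]), 0.73, array([337.4, 300.5])), (array([224.1, 159.4, 262.2, 177. ]), 0.37, array([242.7, 167.6]))]
pin_rest scene [(array([250.1, 154.6, 288.3, 178.7]), 0.83, array([267.2, 164.5]))]
pin_rest side [(array([314.6, 297.9, 376.3, 322.7]), 0.65, array([344.9, 309.8]))]
paper_roll scene [(array([407. , 218.1, 433.7, 248.2]), 0.88, array([420.5, 232.4]))]
paper_roll side [(array([250.4, 172.3, 274.6, 198.9]), 0.61, array([261.8, 184.8]))]
tea_mug scene [(array([402.9, 219.6, 432.4, 246. ]), 0.7, array([420. , 232.1])), (array([361.9, 260.4
[... 354 characters left out ...]
side [(array([372.2, 173.7, 395.8, 226.4]), 0.83, array([382. , 203.5]))]
glue_jar scene [(array([252.5, 112.3, 270.3, 135.4]), 0.67, array([261.4, 122.5]))]
glue_jar side [(array([304.1, 352.7, 334.4, 386.6]), 0.81, array([318.7, 370.1])), (array([281.9, 155.1, 292. , 169. ]), 0.64, array([286.1, 161.4]))]
case scene [(array([452.9, 235.6, 493.3, 274.2]), 0.87, array([470.3, 253.6]))]
case side [(array([223. , 158.6, 264.2, 176.9]), 0.65, array([242.6, 167.9]))]
screw scene [(array([342.9, 168.2, 370. , 189.3]), 0.96, array([353.7, 177.6])), (array([266.9, 149. , 282.4, 155.7]), 0.7, array([274.8, 151.7]))]
screw side [(array([288. , 156.1, 301. , 200.2]), 0.86, array([292.9, 175.4]))]
1.35
```

View pics/sc1.png

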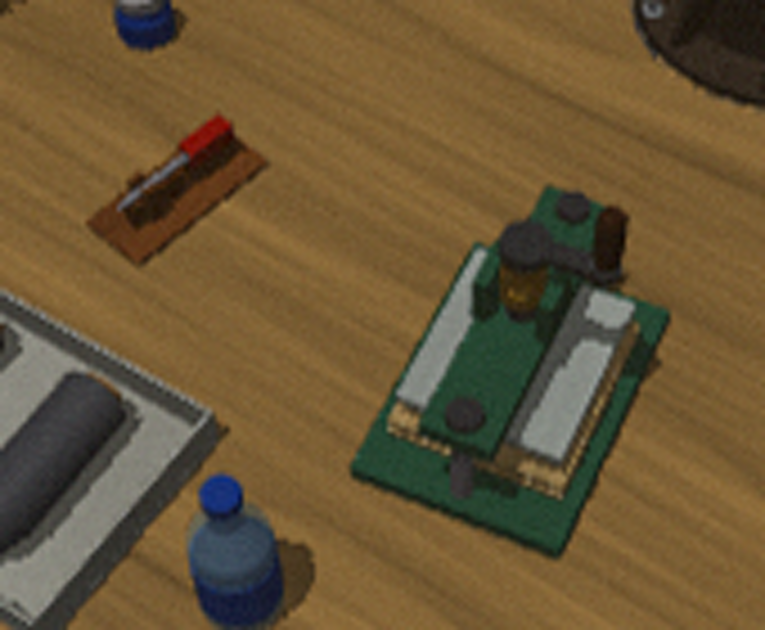

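View pics/sd1.png

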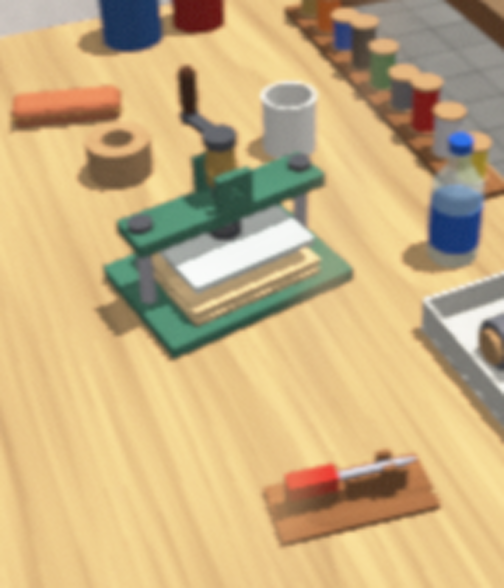

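```bash
python3 - <<'E'
from h import *
np.set_printoptions(precision=1,suppress=True)
cs=vision.camera("scene"); cd=vision.camera("side")
print("crank",tri([(cs,(364.9,173.1)),(cd,(286.1,161.7))]))
print("rest",atz(cs,(267.2,164.5),8),atz(cd,(344.9,309.8),8))
print("pinhandle",tri([(cs,(275,151.5)),(cd,(332,300))]))
print("press ctr",atz(cs,(344.9,204),40))
for n,p,q in [("roll",(420,232),(261.8,184.8)),("mug",(377,279),(322.4,172)),("bottle",(281.7,244.9),(382,203.5)),("jar",(261.4,122.5),(318.7,370)),("case",(470,253.6),(242.6,167.9))]:
    print(n,tri([(cs,p),(cd,q)]))
s=monitor.state(); print(R.from_rotvec(s["tcp_rot"]).as_matrix())
E
```

```text
crank (array([515.1, 104.3, 238.8]), [1.2363275752419274, 1.236327575241919])
rest [ 540.7 -317.9    8. ] [ 520.6 -331.1    8. ]
pinhandle (array([ 490.4, -313.8,   42.7]), [0.11538266507259004, 0.11538266507265026])
press ctr [535.9  52.3  40. ]
roll (array([473.6, 325.2,  28.3]), [1.132146089544913, 1.1321460895448587])
mug (array([714. , 294.2,  42.9]), [1.2067721675462457, 1.2067721675463556])
bottle (array([805.9, -17.1,  69.7]), [1.098116352549576, 1.098116352549631])
jar (array([ 386. , -478.8,   26.3]), [0.7975198083754813, 0.7975198083754613])
case (array([439.8, 500.3,  14.9]), [3.191296893103822, 3.191296893103732])
[[ 0.4  0.  -0.9]
 [ 0.9  0.   0.4]
 [ 0.  -1.  -0. ]]
```

```bash
cat > press0.py <<'E'
from h import *
np.set_printoptions(precision=2,suppress=True)
cs=vision.camera("scene"); cd=vision.camera("side")
obs=[(cs,(-107,0,134),(357.1,165.6)),(cs,(107,0,134),(333.1,211.8)),(cs,(125,-90,20),(308.2,223.8)),(cs,(125,90,20),(354,242.9)),(cs,(-125,90,20),(378.4,190)),
(cd,(-107,0,134),(270,209.6)),(cd,(107,0,134),(326.8,187.1)),(cd,(-125,90,20),(257.9,225.7)),(cd,(-125,-90,20),(281.4,255)),(cd,(125,-90,20),(345.4,225.4))]
def res(p):
    out=[]
    for c,m,u in obs:
        P=R.from_euler('z',p[2]).apply(m)+[p[0],p[1],0]; out+=list(proj(c,P)[0]-u)
    return out
s=least_squares(res,[536,52,0]); print(s.x); print(np.reshape(s.fun,(-1,2)))
E
python3 press0.py
```

```text
[532.27  46.32   0.2 ]
[[-0.34 -0.47]
 [-0.29 -0.26]
 [-1.22 -0.12]
 [ 0.11 -0.57]
 [ 0.11 -1.53]
 [-0.01 -1.09]
 [-0.01 -0.61]
 [-1.77 -1.55]
 [ 0.33 -0.94]
 [ 1.2  -0.46]]
```

```bash
python3 - <<'E'
from h import *
np.set_printoptions(precision=3,suppress=True)
s=monitor.state(); T=R.from_rotvec(s["tcp_rot"]).as_matrix()
c=vision.camera("wrist"); Rm=cv2.Rodrigues(c["rvec"])[0]; o=-Rm.T@c["tvec"]
print(s["q"],T); print("cam in tool",T.T@(o-s["eef_pos"]),"axis in tool",T.T@Rm[2], "right", T.T@Rm[0])
print(np.arctan2(T[1,0],T[0,0]),s["clock"])
E
```

```text
[ 1.155  0.48   1.596 -0.     1.065 -0.047] [[ 0.36   0.    -0.933]
 [ 0.933  0.     0.36 ]
 [ 0.    -1.    -0.   ]]
cam in tool [ -1.102 -69.488  76.43 ] axis in tool [-0.001  0.954 -0.299] right [ 1.     0.001 -0.   ]
1.2020271384635295 1.55
```

>>> {"name": "servo_tool", "arguments": {"moves": [[1,-1.8,1,0,0,-3],[3,-5.4,2,0,0,-7],[5,-9,3,0,0,-11],[7,-12.6,4.5,0,0,-15],[9,-16.2,6,0,0,-20],[11,-19.8,7.5,0,0,-25],[13,-23.4,9,0,0,-30],[14.5,-26,9.7,0,0,-32]]}}

```text
clock: 2.27
eef_pos: [379.9, 344.7, 402.2]
tcp_rot: [-1.512, -0.501, 0.499]
force: [1.6, 0.7, -0.6]
gripper_width: 1.0
```

```bash
cat > st.py <<'E'
from h import *
np.set_printoptions(precision=2,suppress=True)
s=monitor.state(); T=R.from_rotvec(s["tcp_rot"]).as_matrix()
print(round(float(s["clock"]),2),s["eef_pos"],"yaw",np.arctan2(T[1,0],T[0,0]),"down",T[:,1],"F",s["force"],"g",s["gripper_width"],"q",s["q"])
E
python3 st.py
```

```text
2.27 [379.85 344.69 402.24] yaw 0.6383724627442006 down [ 0.  0. -1.] F [ 1.63  0.7  -0.55] g 1.0002201121183467 q [0.68 0.19 1.78 0.   1.17 0.04]
```

>>> {"name": "servo_tool", "arguments": {"moves": [[2,-3.5,0,0,0,-4],[4,-7,0,0,0,-8],[6,-10.6,0,0,0,-12],[8,-14.2,0,0,0,-16],[10,-17.8,0,0,0,-20],[12,-21.2,0,0,0,-23],[13.5,-24,0,0,0,-25],[13.5,-24,0,0,0,-25]]}}

```text
clock: 2.93
eef_pos: [517.1, 100.3, 402.3]
tcp_rot: [-1.567, -0.156, 0.152]
force: [-1.4, 0.0, -0.9]
gripper_width: 0.999
```

```bash
python3 st.py; python3 - <<'E'
from h import *
np.set_printoptions(precision=1,suppress=True)
c=vision.camera("wrist"); cv2.imwrite("pics/w1.png",c["img"][:,:,::-1])
for n in ["crank_grip","screw"]:
    print(n,[(np.array(x["extent"]),round(x["confidence"],2),np.argwhere(x["region"]).mean(0)[::-1]) for x in spotter.silhouettes("wrist",n)[:2]])
print("expected top",proj(c,[515,104,267]),"foot",proj(c,[515,104,211]),"press screw",proj(c,[532.3,46.3,190]))
import pickle; pickle.dump(c,open("w1.pkl","wb"))
E
```

```text
2.93 [517.14 100.27 402.27] yaw 0.19610531511708068 down [ 0. -0. -1.] F [-1.42  0.04 -0.86] g 0.9990805691187254 q [ 0.13  0.21  1.75 -0.    1.18 -0.06]
crank_grip [(array([304.7, 179.9, 336.3, 225.5]), 0.9, array([320.9, 203. ])), (array([470.1, 243.9, 566.3, 334.8]), 0.7, array([511.8, 286.8]))]
screw [(array([301.7, 172.8, 347.4, 278.2]), 0.79, array([323.6, 228.4]))]
expected top [[321.2 209.9]] foot [[321.3 186.9]] press screw [[327.7 244. ]]
```

View pics/w1.png

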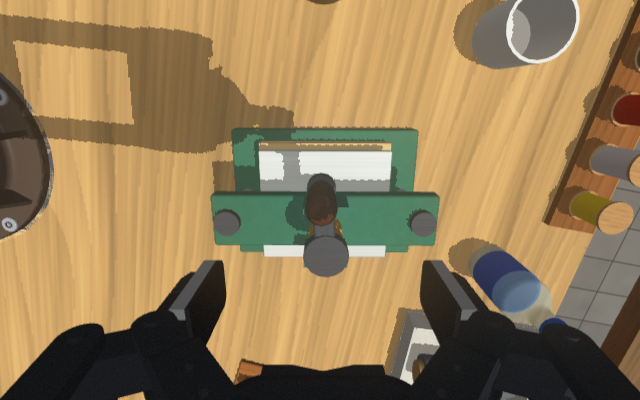

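The wrist view shows the crank handle's top at about (321,208), against a predicted (321,210). The hub is at (326,257) and the nuts are at (228,222) and (423,222). I'll refine the press pose by adding this view to the fit.

```bash
cat > press1.py <<'E'
from press0 import *
import pickle
w=pickle.load(open("w1.pkl","rb"))
obs+= [(w,(-107,0,134),(228,222))]*2+[(w,(107,0,134),(423,222))]*2+[(w,(-125,30,125),(213,193.5)),(w,(125,30,125),(438,193.5)),(w,(-125,90,20),(233,128.5)),(w,(125,90,20),(417,128.5))]
s=least_squares(res,[536,52,0]); print(s.x); print(np.reshape(s.fun,(-1,2)))
p=s.x
X,e=tri([(w,(321,203.0)),(cs,(364.9,173.1)),(cd,(286.1,161.7))]); print("handle centre",X,e)
d=X[:2]-p[:2]; a=np.arctan2(d[1],d[0])-p[2]; print("rad",np.hypot(*d),"ang",a,"turns by angle",1+a/2/np.pi,"by z",(X[2]-220)/15)
for z in (190,200,209,215,220): print(z,proj(w,[p[0],p[1],z]))
E
python3 press1.py
```

```text
[532.27  46.32   0.2 ]
[[-0.34 -0.47]
 [-0.29 -0.26]
 [-1.22 -0.12]
 [ 0.11 -0.57]
 [ 0.11 -1.53]
 [-0.01 -1.09]
 [-0.01 -0.61]
 [-1.77 -1.55]
 [ 0.33 -0.94]
 [ 1.2  -0.46]]
[531.34  45.03   0.2 ]
[[-0.49 -0.79]
 [-0.48 -0.66]
 [-1.37 -0.52]
 [-0.09 -0.96]
 [-0.04 -1.83]
 [-0.19 -0.8 ]
 [-0.1  -0.34]
 [-1.93 -1.28]
 [ 0.14 -0.6 ]
 [ 1.11 -0.15]
 [-1.68  0.73]
 [-1.68  0.73]
 [ 1.98  0.69]
 [ 1.98  0.69]
 [-3.56  0.13]
 [ 3.81  0.13]
 [-2.76 -1.05]
 [ 2.63 -0.97]]
handle centre [515.16 102.34 239.83] [2.3967495936219883, 2.2586354033556675, 1.7798131440610443]
rad 59.54811080883711 ang 1.6504946724066145 turns by angle 1.2626843856603511 by z 1.3218186845408355
190 [[326.39 245.03]]
200 [[326.53 249.85]]
209 [[326.67 254.47]]
215 [[326.77 257.7 ]]
220 [[326.85 260.49]]
```

>>> {"name": "servo_tool", "arguments": {"moves": [[-0.2,0.25,-2,0,0,0],[-0.2,0.25,-4.5,0,0,0],[-0.2,0.25,-7,0,0,0],[-0.2,0.25,-9,0,0,0],[-0.2,0.25,-10.2,0,0,0],[-0.2,0.25,-10.5,0,0,0],[-0.2,0.25,-10.5,0,0,0]]}}

```text
clock: 3.77
eef_pos: [511.7, 108.9, 296.8]
tcp_rot: [-1.564, -0.161, 0.161]
force: [-0.4, 0.4, 0.1]
gripper_width: 0.999
```

>>> {"name": "servo_tool", "arguments": {"moves": [[0,0,0,0,0,0],[0,0,0,0,0,0],[0,0,0,0,0,0],[0,0,0,0,0,0],[0,0,0,0,0,0],[0,0,0,0,0,0]], "claw": 0, "force": 40}}

```text
clock: 4.27
eef_pos: [512.1, 109.0, 297.4]
tcp_rot: [-1.564, -0.162, 0.16]
force: [-0.8, -0.3, 5.7]
gripper_width: 0.243
```

```bash
python3 st.py; python3 - <<'E'
from h import *
c=vision.camera("wrist"); cv2.imwrite("pics/w2.png",c["img"][:,:,::-1])
E
```

```text
4.27 [512.12 108.95 297.4 ] yaw 0.20478383960872087 down [ 0.  0. -1.] F [-0.85 -0.3   5.66] g 0.24345738633298838 q [ 0.15  0.31  1.89  0.    0.94 -0.05]
```

View pics/w2.png

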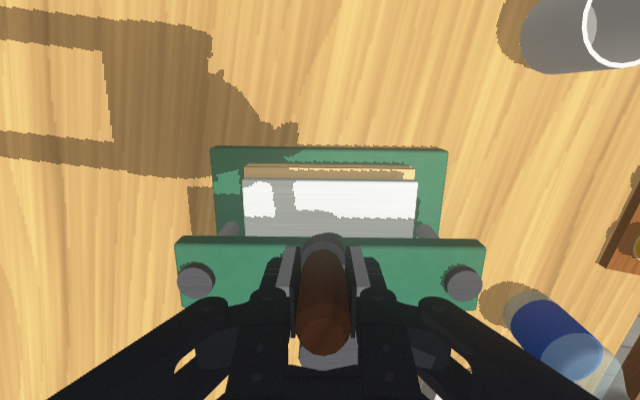

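The jaws closed about 6 mm off the handle's axis along the pad width, because the arm was still settling when I set the target. I'll regrasp centred.

>>> {"name": "servo_tool", "arguments": {"moves": [[0,0,0,0,0,0],[0,0,0,0,0,0],[0,0,0,0,0,0],[0.1,-0.3,0,0,0,0],[0.13,-0.6,0,0,0,0],[0.13,-0.6,0,0,0,0],[0.13,-0.6,0,0,0,0]], "claw": 0.6}}

```text
clock: 4.9
eef_pos: [513.4, 102.7, 297.3]
tcp_rot: [-1.564, -0.161, 0.16]
force: [-0.2, -0.2, 1.0]
gripper_width: 0.603
```

>>> {"name": "servo_tool", "arguments": {"moves": [[0,0,0,0,0,0],[0,0,0,0,0,0],[0,0,0,0,0,0],[0,0,0,0,0,0],[0,0,0,0,0,0]], "claw": 0, "force": 50}}

```text
clock: 5.32
eef_pos: [513.4, 102.7, 297.4]
tcp_rot: [-1.564, -0.161, 0.16]
force: [-0.1, 0.4, 3.7]
gripper_width: 0.235
```

```bash
cat > circ.py <<'E'
import sys
from h import *
np.set_printoptions(precision=2,suppress=True)
px,py,yaw=531.4,45.2,0.20
s=monitor.state(); T=R.from_rotvec(s["tcp_rot"]).as_matrix(); e=s["eef_pos"]
d=e[:2]-[px,py]; a=np.arctan2(d[1],d[0])
print(round(float(s["clock"]),2),e,"yaw",np.arctan2(T[1,0],T[0,0]),"F",s["force"],"g",s["gripper_width"],"r",np.hypot(*d),"rel ang",a-yaw,"turns by z",(e[2]-54-224)/15)
step=float(sys.argv[1]); n=int(sys.argv[2]); wrap=int(sys.argv[3]) # full turns still counted
scr=a-yaw+2*np.pi*wrap
print("screw est",scr)
rows=[]
for i in range(1,n+1):
    th=scr-step*i
    X=np.array([px+60*np.cos(th+yaw),py+60*np.sin(th+yaw),278+15*th/2/np.pi+float(sys.argv[4])])
    rows.append([round(float(v),2) for v in (X-e)/10]+[0,0,0])
print(rows,"end",scr-step*n)
E
python3 circ.py 0.18 8 1 0
```

```text
5.32 [513.44 102.69 297.45] yaw 0.20441078881316876 F [-0.11  0.39  3.68] g 0.23515858506487813 r 60.2263857247911 rel ang 1.6735302607904137 turns by z 1.2965556651191719
screw est 7.95671556797
[[1.06, 0.21, -0.09, 0, 0, 0], [2.14, 0.24, -0.13, 0, 0, 0], [3.21, 0.08, -0.17, 0, 0, 0], [4.23, -0.26, -0.22, 0, 0, 0], [5.17, -0.79, -0.26, 0, 0, 0], [6.0, -1.47, -0.3, 0, 0, 0], [6.7, -2.29, -0.35, 0, 0, 0], [7.24, -3.23, -0.39, 0, 0, 0]] end 6.5167155679699995
```

>>> {"name": "servo_tool", "arguments": {"moves": [[1.06,0.21,-0.05,0,0,0],[2.14,0.24,-0.09,0,0,0],[3.21,0.08,-0.13,0,0,0],[4.23,-0.26,-0.17,0,0,0],[5.17,-0.79,-0.22,0,0,0],[6.0,-1.47,-0.26,0,0,0],[6.7,-2.29,-0.3,0,0,0],[7.24,-3.23,-0.35,0,0,0]]}}

```text
clock: 5.98
eef_pos: [586.6, 69.6, 293.8]
tcp_rot: [-1.564, -0.161, 0.16]
force: [-7.5, -1.9, 8.7]
gripper_width: 0.244
```

```bash
python3 circ.py 0.18 8 1 0.4
```

```text
5.98 [586.62  69.58 293.84] yaw 0.20444285715663688 F [-7.51 -1.89  8.74] g 0.24377316736549925 r 60.358203840040716 rel ang 0.2157152152650429 turns by z 1.0561511157501096
screw est 6.498900522444629
[[0.31, -1.04, -0.04, 0, 0, 0], [0.47, -2.1, -0.08, 0, 0, 0], [0.43, -3.18, -0.12, 0, 0, 0], [0.2, -4.24, -0.16, 0, 0, 0], [-0.21, -5.23, -0.21, 0, 0, 0], [-0.8, -6.14, -0.25, 0, 0, 0], [-1.54, -6.92, -0.29, 0, 0, 0], [-2.4, -7.56, -0.34, 0, 0, 0]] end 5.058900522444629
```

>>> {"name": "servo_tool", "arguments": {"moves": [[0.31,-1.04,-0.04,0,0,0],[0.47,-2.1,-0.08,0,0,0],[0.43,-3.18,-0.12,0,0,0],[0.2,-4.24,-0.16,0,0,0],[-0.21,-5.23,-0.21,0,0,0],[-0.8,-6.14,-0.25,0,0,0],[-1.54,-6.92,-0.29,0,0,0],[-2.4,-7.56,-0.34,0,0,0]]}}

```text
clock: 6.65
eef_pos: [562.9, -6.4, 290.4]
tcp_rot: [-1.563, -0.16, 0.16]
force: [-4.1, 9.1, 6.9]
gripper_width: 0.242
```

```bash
python3 circ.py 0.18 8 1 0.2
```

```text
6.65 [562.89  -6.43 290.42] yaw 0.20360927234757734 F [-4.13  9.14  6.86] g 0.24232463880912183 r 60.479509840468104 rel ang -1.2230969538912946 turns by z 0.8281143843537621
screw est 5.060088353288291
[[-0.99, -0.44, -0.06, 0, 0, 0], [-2.03, -0.73, -0.1, 0, 0, 0], [-3.1, -0.84, -0.14, 0, 0, 0], [-4.18, -0.75, -0.19, 0, 0, 0], [-5.22, -0.47, -0.23, 0, 0, 0], [-6.19, -0.01, -0.27, 0, 0, 0], [-7.07, 0.62, -0.31, 0, 0, 0], [-7.82, 1.4, -0.36, 0, 0, 0]] end 3.6200883532882915
```

>>> {"name": "servo_tool", "arguments": {"moves": [[-0.99,-0.44,-0.06,0,0,0],[-2.03,-0.73,-0.1,0,0,0],[-3.1,-0.84,-0.14,0,0,0],[-4.18,-0.75,-0.19,0,0,0],[-5.22,-0.47,-0.23,0,0,0],[-6.19,-0.01,-0.27,0,0,0],[-7.07,0.62,-0.31,0,0,0],[-7.82,1.4,-0.36,0,0,0]]}}

```text
clock: 7.32
eef_pos: [484.6, 7.4, 287.1]
tcp_rot: [-1.564, -0.16, 0.159]
force: [1.0, -1.5, 7.2]
gripper_width: 0.242
```

```bash
python3 circ.py 0.18 8 1 0.0; python3 circ.py 0.18 8 0 0.0
```

```text
7.32 [484.58   7.39 287.07] yaw 0.20325573531512364 F [ 0.98 -1.46  7.19] g 0.24229203987127002 r 60.18373813432182 rel ang -2.662194197368739 turns by z 0.6048787826694138
screw est 3.620991109810847
[[-0.59, 0.91, -0.09, 0, 0, 0], [-1.01, 1.9, -0.13, 0, 0, 0], [-1.26, 2.95, -0.17, 0, 0, 0], [-1.31, 4.03, -0.21, 0, 0, 0], [-1.17, 5.09, -0.26, 0, 0, 0], [-0.84, 6.12, -0.3, 0, 0, 0], [-0.33, 7.07, -0.34, 0, 0, 0], [0.34, 7.92, -0.39, 0, 0, 0]] end 2.180991109810847
7.32 [484.58   7.39 287.07] yaw 0.20325573531512364 F [ 0.98 -1.46  7.19] g 0.24229203987127002 r 60.18373813432182 rel ang -2.662194197368739 turns by z 0.6048787826694138
screw est -2.662194197368739
[[-0.59, 0.91, -1.59, 0, 0, 0], [-1.01, 1.9, -1.63, 0, 0, 0], [-1.26, 2.95, -1.67, 0, 0, 0], [-1.31, 4.03, -1.71, 0, 0, 0], [-1.17, 5.09, -1.76, 0, 0, 0], [-0.84, 6.12, -1.8, 0, 0, 0], [-0.33, 7.07, -1.84, 0, 0, 0], [0.34, 7.92, -1.89, 0, 0, 0]] end -4.102194197368739
```

>>> {"name": "servo_tool", "arguments": {"moves": [[-0.59,0.91,-0.05,0,0,0],[-1.01,1.9,-0.09,0,0,0],[-1.26,2.95,-0.13,0,0,0],[-1.31,4.03,-0.17,0,0,0],[-1.17,5.09,-0.22,0,0,0],[-0.84,6.12,-0.26,0,0,0],[-0.33,7.07,-0.3,0,0,0],[0.34,7.92,-0.35,0,0,0]]}}

```text
clock: 7.98
eef_pos: [488.5, 87.8, 283.6]
tcp_rot: [-1.564, -0.161, 0.159]
force: [0.5, -3.7, 5.2]
gripper_width: 0.246
```

```bash
python3 circ.py 0.18 8 0 0.4
```

```text
7.98 [488.47  87.8  283.57] yaw 0.20389862347677118 F [ 0.46 -3.71  5.17] g 0.2455522942492508 r 60.481202932946104 rel ang 2.160079680625252 turns by z 0.3716036488670928
screw est 2.160079680625252
[[0.86, 0.66, -0.04, 0, 0, 0], [1.8, 1.2, -0.09, 0, 0, 0], [2.81, 1.55, -0.13, 0, 0, 0], [3.88, 1.73, -0.17, 0, 0, 0], [4.96, 1.7, -0.22, 0, 0, 0], [6.01, 1.49, -0.26, 0, 0, 0], [7.01, 1.09, -0.3, 0, 0, 0], [7.93, 0.51, -0.35, 0, 0, 0]] end 0.7200796806252519
```

>>> {"name": "servo_tool", "arguments": {"moves": [[0.86,0.66,-0.04,0,0,0],[1.8,1.2,-0.09,0,0,0],[2.81,1.55,-0.13,0,0,0],[3.88,1.73,-0.17,0,0,0],[4.96,1.7,-0.22,0,0,0],[6.01,1.49,-0.26,0,0,0],[7.01,1.09,-0.3,0,0,0],[7.93,0.51,-0.35,0,0,0]]}}

```text
clock: 8.65
eef_pos: [568.5, 93.0, 280.0]
tcp_rot: [-1.564, -0.16, 0.161]
force: [-7.4, -5.9, 10.8]
gripper_width: 0.245
```

```bash
python3 circ.py 0.12 6 0 0.3
```

```text
8.65 [568.51  93.04 279.98] yaw 0.20435859011815904 F [-7.42 -5.94 10.85] g 0.24453609085927705 r 60.546727266672754 rel ang 0.7110618601638967 turns by z 0.13174503761474246
screw est 0.7110618601638967
[[0.51, -0.52, -0.03, 0, 0, 0], [0.99, -1.05, -0.06, 0, 0, 0], [1.4, -1.64, -0.08, 0, 0, 0], [1.74, -2.28, -0.11, 0, 0, 0], [2.0, -2.95, -0.14, 0, 0, 0], [2.18, -3.64, -0.17, 0, 0, 0]] end -0.008938139836103254
```

>>> {"name": "servo_tool", "arguments": {"moves": [[0.51,-0.52,-0.03,0,0,0],[0.99,-1.05,-0.06,0,0,0],[1.4,-1.64,-0.08,0,0,0],[1.74,-2.28,-0.11,0,0,0],[2.0,-2.95,-0.14,0,0,0],[2.17,-3.6,-0.17,0,0,0],[2.17,-3.6,-0.17,0,0,0],[2.17,-3.6,-0.17,0,0,0]]}}

```text
clock: 9.32
eef_pos: [590.5, 56.9, 278.3]
tcp_rot: [-1.564, -0.159, 0.161]
force: [-4.5, -4.7, 11.5]
gripper_width: 0.242
```

>>> {"name": "servo_tool", "arguments": {"moves": [[0,0,0,0,0,0],[0,0,0,0,0,0],[0,0,0,0,0,0]], "claw": 0.7}}

```text
clock: 9.57
eef_pos: [590.8, 57.2, 277.8]
tcp_rot: [-1.564, -0.159, 0.161]
force: [-0.2, 0.2, -0.6]
gripper_width: 0.654
```

```bash
python3 circ.py 0.12 1 0 0.3; python3 - <<'E'
from h import *
for n in ["scene","side","wrist"]:
    c=vision.camera(n)
    if n=="scene": crop(c,[300,140,400,260],6,"pics/sc3.png")
    if n=="side": crop(c,[240,130,360,280],5,"pics/sd3.png")
    if n=="wrist": cv2.imwrite("pics/w3.png",c["img"][:,:,::-1])
E
```

```text
9.57 [590.79  57.19 277.81] yaw 0.20391136507812313 F [-0.25  0.2  -0.58] g 0.6538669704275015 r 60.58628998785571 rel ang -0.000773832018739512 turns by z -0.012774864876041648
screw est -0.000773832018739512
[[0.04, -0.72, 0.02, 0, 0, 0]] end -0.12077383201873951
```

View pics/sd3.png

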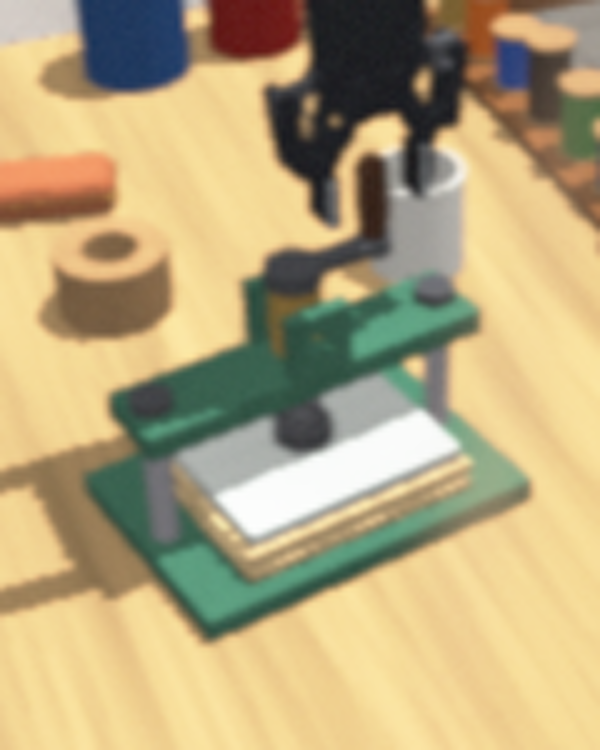

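View pics/w3.png

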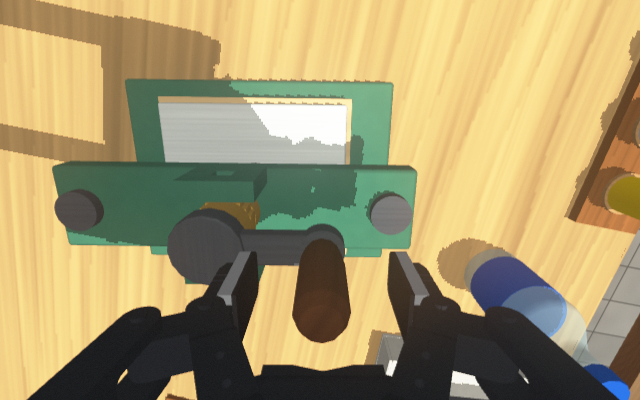

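The crank arm now lies along the crosshead, with the hub at (205,245) and the arm end at (323,238). The forward kinematics also put the screw at about 0. Next I'll rise and go to the pin.

>>> {"name": "servo_tool", "arguments": {"moves": [[0,0,3,0,0,0],[0,0,6,0,0,0],[0,0,9,0,0,-3],[-0.4,-2,11,0,0,-10],[-0.8,-5.5,12,0,0,-17],[-1.2,-9,12,0,0,-24],[-1.6,-12.5,12,0,0,-31],[-2,-16,12,0,0,-38]], "claw": 1}}

```text
clock: 10.38
eef_pos: [570.3, -104.2, 398.4]
tcp_rot: [-1.539, 0.364, -0.364]
force: [0.5, 0.3, -0.4]
gripper_width: 0.999
```

>>> {"name": "servo_tool", "arguments": {"moves": [[-0.3,-3,-1,0,0,-7],[-0.6,-6,-3,0,0,-14],[-0.9,-9,-5,0,0,-21],[-1.2,-12,-7,0,0,-28],[-1.6,-15,-8,0,0,-35],[-2,-18,-9,0,0,-42],[-2.2,-20,-9.5,0,0,-49],[-2.5,-21,-9.5,0,0,-56]]}}

```text
clock: 11.05
eef_pos: [544.6, -316.6, 301.7]
tcp_rot: [-1.263, 1.121, -1.118]
force: [-0.5, 0.6, 0.7]
gripper_width: 0.996
```

>>> {"name": "servo_tool", "arguments": {"moves": [[0,0,0,0,0,-6],[0,0,0,0,0,-11],[0,0,0,0,0,-11],[0,0,0,0,0,-11]]}}

```text
clock: 11.38
eef_pos: [544.6, -316.6, 301.6]
tcp_rot: [-1.176, 1.26, -1.258]
force: [0.7, -0.0, 0.6]
gripper_width: 1.0
```

```bash
python3 st.py; python3 - <<'E'
from h import *
import pickle
np.set_printoptions(precision=1,suppress=True)
c=vision.camera("wrist"); cv2.imwrite("pics/w4.png",c["img"][:,:,::-1]); pickle.dump(c,open("w4.pkl","wb"))
for n in ["pin","pin_grip","pin_rest"]:
    print(n,[(np.array(x["extent"]),round(x["confidence"],2),np.argwhere(x["region"]).mean(0)[::-1]) for x in spotter.silhouettes("wrist",n)[:2]])
print(monitor.state()["eef_pos"])
E
```

```text
11.38 [ 544.61 -316.55  301.61] yaw -1.6388190188965839 down [-0.  0. -1.] F [ 0.67 -0.01  0.59] g 0.9996707727283974 q [-0.58  0.45  1.65  0.    1.04  1.06]
pin [(array([319.1, 128.7, 341. , 255.5]), 0.61, array([328.8, 204.6]))]
pin_grip [(array([318.8, 128. , 338.8, 252.7]), 0.61, array([329.1, 203.6]))]
pin_rest [(array([294.7, 107.8, 368.3, 249.5]), 0.61, array([329.6, 172.4]))]
[ 544.7 -316.4  301.8]
```

View pics/w4.png

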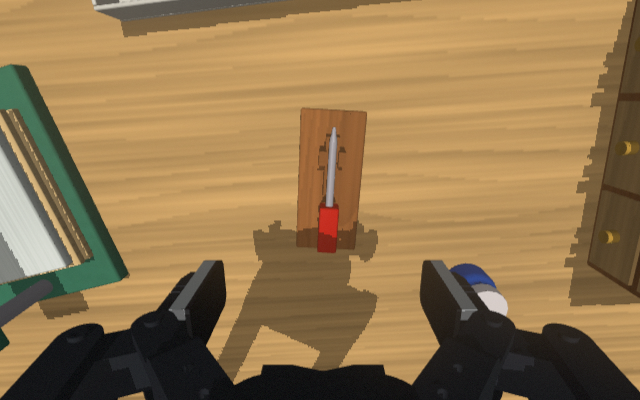

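The wrist view shows the handle from about (329,206) to (327,251), the shank tip at (334,128), and the rest around them. I'll turn these pixels into positions.

```bash
python3 - <<'E'
from h import *
import pickle
np.set_printoptions(precision=1,suppress=True)
c=pickle.load(open("w4.pkl","rb"))
im=c["img"].astype(int); red=(im[...,0]>120)&(im[...,1]<60)&(im[...,2]<60)
n,l,st,ce=cv2.connectedComponentsWithStats(red.astype(np.uint8))
i=1+np.argmax(st[1:,4]); print(st[i],ce[i])
ys,xs=np.where(l==i)
print(cv2.minAreaRect(np.c_[xs,ys].astype(np.float32)))
A=atz(c,(329.0,207),50);B=atz(c,(327,251),50);T=atz(c,(334,128),40)
print("front top",A,"back top",B,"tip",T)
for nm,p,z in [("hc",ce[i],48)]: print(nm,atz(c,p,z))
d=T-B; print("yaw handle-tip",np.arctan2(T[1]-B[1],T[0]-B[0]), "len",np.hypot(*(T-B)[:2]),"handle len",np.hypot(*(A-B)[:2]))
crop(c,[280,95,380,265],3.5,"pics/w4c.png")
E
```

```text
[318 208  21  44 744] [327.5 227.5]
((327.64617919921875, 229.36923217773438), (19.192626953125, 43.59943771362305), 3.1798300743103027)
front top [ 512.  -321.9   50. ] back top [ 463.4 -316.8   50. ] tip [ 588.8 -331.8   40. ]
hc [ 489.1 -319.    48. ]
yaw handle-tip -0.11885961476513088 len 126.21846485632538 handle len 48.81942318404732
```

View pics/w4c.png

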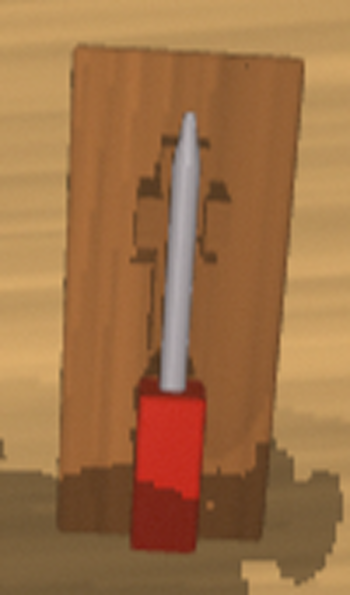

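>>> {"name": "servo_tool", "arguments": {"moves": [[-2,0,-3,0,0,-1],[-4,-0.1,-6,0,0,-2],[-5.8,-0.2,-9,0,0,-2.7],[-6.8,-0.2,-10,0,0,-2.7],[-6.8,-0.2,-10,0,0,-2.7],[-6.8,-0.2,-10,0,0,-2.7]]}}

```text
clock: 12.08
eef_pos: [476.7, -318.4, 201.9]
tcp_rot: [-1.152, 1.295, -1.292]
force: [0.0, 0.0, 0.1]
gripper_width: 1.001
```

```bash
python3 st.py; python3 - <<'E'
from h import *
import pickle
np.set_printoptions(precision=1,suppress=True)
c=vision.camera("wrist"); cv2.imwrite("pics/w5.png",c["img"][:,:,::-1]); pickle.dump(c,open("w5.pkl","wb"))
E
```

```text
12.08 [ 476.75 -318.36  201.87] yaw -1.6858909708684278 down [-0.  0. -1.] F [0.01 0.02 0.11] g 1.0013419051619343 q [-0.64  0.5   1.87  0.    0.78  1.04]
```

View pics/w5.png

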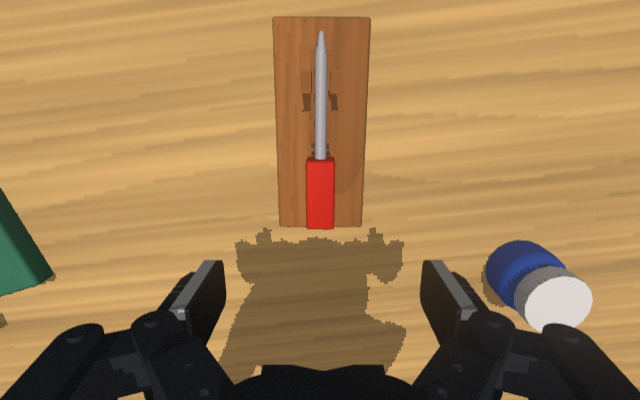

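The handle runs from about (320,160) to (320,228) and the shank points straight up in the picture, so the yaw is aligned. I'll triangulate with the previous view.

```bash
python3 - <<'E'
from h import *
import pickle
np.set_printoptions(precision=1,suppress=True)
a=pickle.load(open("w4.pkl","rb")); b=pickle.load(open("w5.pkl","rb"))
crop(b,[280,140,360,240],6,"pics/w5c.png")
print("front top",tri([(a,(328.8,208.7)),(b,(320.3,161.5))]))
print("back top",tri([(a,(326.9,252)),(b,(320,228.5))]))
print("tip",tri([(a,(334,128)),(b,(321,31))]))
print("z50", atz(b,(320.3,161.5),50),atz(b,(320,228.5),50),atz(b,(321,31),40))
E
```

```text
front top (array([ 509.6, -321.7,   48.2]), [0.07366788196674832, 0.07366788196674987])
back top (array([ 463.4, -316.4,   52.6]), [0.29740108220456035, 0.29740108220437367])
tip (array([ 589.1, -331.6,   43.8]), [0.0679105192828509, 0.06791051928293237])
z50 [ 509.9 -321.8   50. ] [ 462.2 -316.    50. ] [ 589.7 -331.6   40. ]
```

View pics/w5c.png

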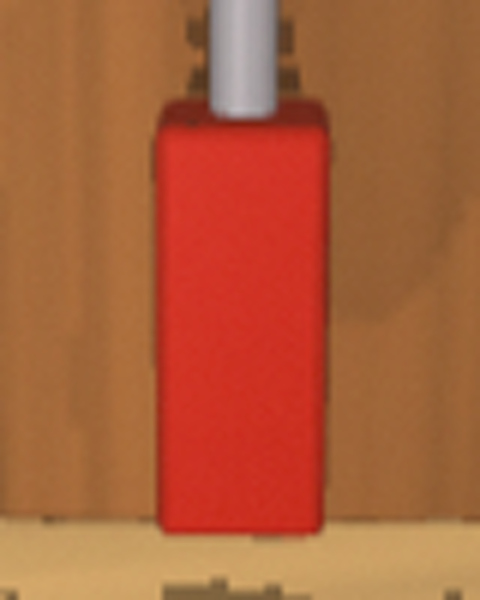

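>>> {"name": "servo_tool", "arguments": {"moves": [[0,0.05,-2.5,0,0,0],[0,0.05,-5.5,0,0,0],[0,0.05,-8.5,0,0,0],[0,0.05,-10,0,0,0],[0,0.05,-10.6,0,0,0],[0,0.05,-10.6,0,0,0],[0,0.05,-10.6,0,0,0]]}}

```text
clock: 12.72
eef_pos: [478.9, -318.7, 97.8]
tcp_rot: [-1.151, 1.291, -1.295]
force: [0.0, -0.1, -0.2]
gripper_width: 1.0
```

>>> {"name": "servo_tool", "arguments": {"moves": [[0,0,0,0,0,0],[0,0,0,0,0,0],[0,0,0,0,0,0],[0,0,0,0,0,0],[0,0,0,0,0,0],[0,0,0,0,0,0],[0,0,0,0,0,0]], "claw": 0, "force": 70}}

```text
clock: 13.3
eef_pos: [478.9, -318.8, 98.4]
tcp_rot: [-1.151, 1.29, -1.295]
force: [-1.5, 1.3, 10.8]
gripper_width: 0.219
```

```bash
python3 st.py
```

```text
13.3 [ 478.94 -318.8    98.37] yaw -1.685164247883456 down [ 0. -0. -1.] F [-1.52  1.28 10.76] g 0.21914496062451852 q [-0.64  0.66  1.92  0.    0.56  1.04]
```

>>> {"name": "servo_tool", "arguments": {"moves": [[0,0,1,0,0,0],[0,0,3,0,0,0],[0,0,5.5,0,0,0],[0,0,8,0,0,0],[0,0,10.5,0,0,3],[0.3,0.8,12.5,0,0,8],[0.8,2,13,0,0,14],[1.4,3.5,13,0,0,20]]}}

```text
clock: 13.97
eef_pos: [493.6, -284.4, 231.1]
tcp_rot: [-1.31, 1.026, -1.036]
force: [0.5, -0.1, -0.9]
gripper_width: 0.22
```

```bash
python3 st.py; python3 - <<'E'
from h import *
c=vision.camera("wrist"); cv2.imwrite("pics/w6.png",c["img"][:,:,::-1])
E
```

```text
13.97 [ 493.6  -284.42  231.09] yaw -1.3321604436342622 down [ 0.01 -0.   -1.  ] F [ 0.46 -0.08 -0.94] g 0.21990859225651072 q [-0.58  0.45  1.86  0.    0.82  0.75]
```

View pics/w6.png

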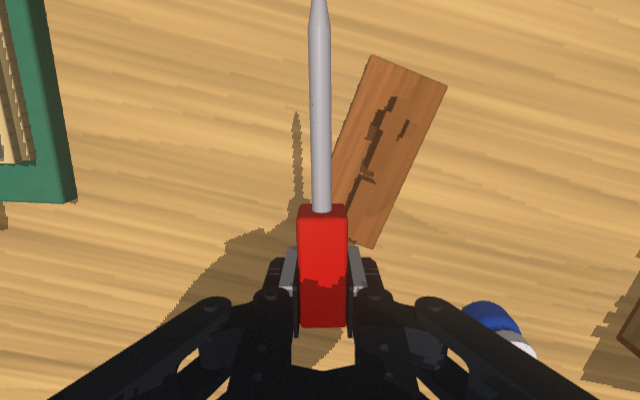

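The pin is held straight, with its shank at column 320, the front face of the handle near row 208 and the tip at row 0. I'll check its pitch against the known pin geometry.

```bash
cat > pincheck.py <<'E'
from h import *
np.set_printoptions(precision=2,suppress=True)
s=monitor.state(); T=R.from_rotvec(s["tcp_rot"]).as_matrix()
c=vision.camera("wrist")
def tp(p): return proj(c,s["eef_pos"]+T@np.array(p,float))[0]
for y in (56.4,58.4,60.4):
  for zc in (7.3,):
    print(y,zc,"top front",tp((0,y-10,zc+25)),"top back",tp((0,y-10,zc-25)),"tip",tp((0,y,zc+105)),"taper start",tp((0,y-4,zc+91)), "face/shank top",tp((0,y-4,zc+25)))
print("tool axes world\n",T)
crop(c,[270,0,370,110],5,"pics/w6a.png"); crop(c,[270,190,370,340],4,"pics/w6b.png")
E
python3 pincheck.py
```

```text
56.4 7.3 top front [319.97 217.67] top back [320.25 331.6 ] tip [319.57 -24.21] taper start [319.6   21.18] face/shank top [320.06 212.23]
58.4 7.3 top front [320.  215.8] top back [320.28 328.38] tip [319.61 -22.16] taper start [319.64  22.45] face/shank top [320.09 210.52]
60.4 7.3 top front [320.03 213.99] top back [320.3  325.25] tip [319.65 -20.18] taper start [319.68  23.67] face/shank top [320.11 208.86]
tool axes world
 [[ 0.25  0.    0.97]
 [-0.97 -0.    0.25]
 [ 0.   -1.    0.  ]]
```

View pics/w6a.png

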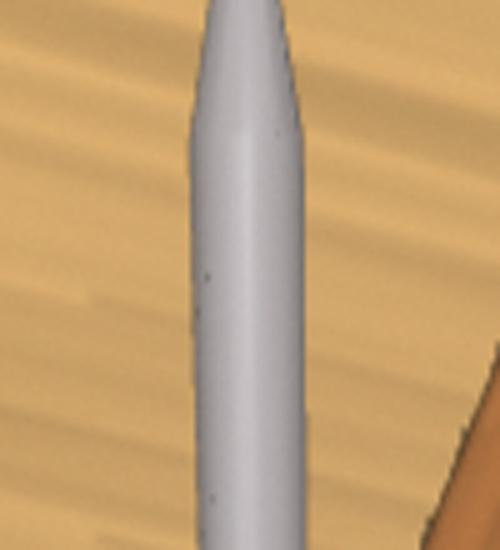

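View pics/w6b.png

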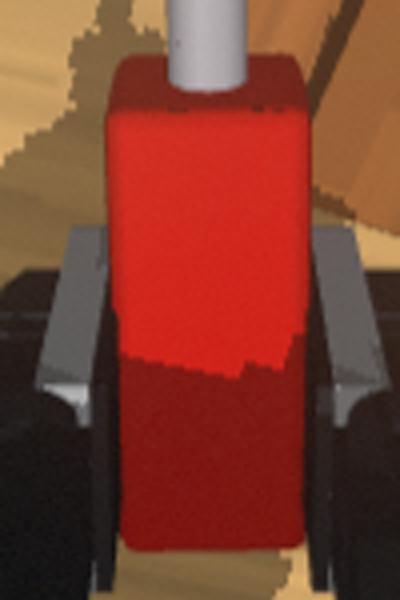

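>>> {"name": "servo_tool", "arguments": {"moves": [[0.4,1,0,0,0,6],[1,2.2,0,0,0,13],[1.6,3.6,0,0,0,20],[2.2,5,0,0,0,27],[2.8,6.5,0,0,0,34],[3.4,8,0,0,0,41],[4,9.5,0,0,0,48],[4.6,11,0,0,0,55]]}}

```text
clock: 14.73
eef_pos: [539.3, -172.0, 229.6]
tcp_rot: [-1.548, 0.288, -0.289]
force: [1.0, -0.9, -1.4]
gripper_width: 0.218
```

```bash
python3 st.py
```

```text
14.73 [ 539.32 -171.97  229.55] yaw -0.3676833976473766 down [ 0.  0. -1.] F [ 0.99 -0.95 -1.41] g 0.21805672125716552 q [-0.36  0.45  1.87  0.    0.82  0.  ]
```

>>> {"name": "servo_tool", "arguments": {"moves": [[0.5,1.3,0,0,0,7],[1,2.6,0,0,0,14],[1.6,3.9,0,0,0,21],[2.2,5,0,0,0,28],[2.5,5.3,-0.6,0,0,32.5],[2.5,5.3,-1.4,0,0,32.5],[2.5,5.3,-2.1,0,0,32.5],[2.5,5.3,-2.1,0,0,32.5]]}}

```text
clock: 15.4
eef_pos: [563.2, -119.3, 206.9]
tcp_rot: [-1.561, -0.151, 0.155]
force: [-0.5, 0.5, -1.3]
gripper_width: 0.218
```

>>> {"name": "servo_tool", "arguments": {"moves": [[0,0,0,0,0,0],[0,0,0,0,0,0]]}}

```text
clock: 15.57
eef_pos: [562.7, -119.7, 206.6]
tcp_rot: [-1.561, -0.148, 0.154]
force: [0.1, 0.1, -0.5]
gripper_width: 0.221
```

```bash
python3 st.py; python3 pincheck.py >/dev/null;  python3 - <<'E'
from h import *
import pickle
for n in ["scene","side","wrist"]:
    c=vision.camera(n); pickle.dump(c,open(f"v7{n}.pkl","wb"))
    if n=="scene": crop(c,[300,140,400,260],6,"pics/sc7.png")
    if n=="side": crop(c,[240,140,380,280],5,"pics/sd7.png")
    if n=="wrist": cv2.imwrite("pics/w7.png",c["img"][:,:,::-1])
E
```

```text
15.57 [ 562.69 -119.75  206.59] yaw 0.1924519723248097 down [-0.  0. -1.] F [ 0.09  0.12 -0.51] g 0.22070289992013833 q [-0.26  0.5   1.86  0.    0.79 -0.46]
```

View pics/w7.png

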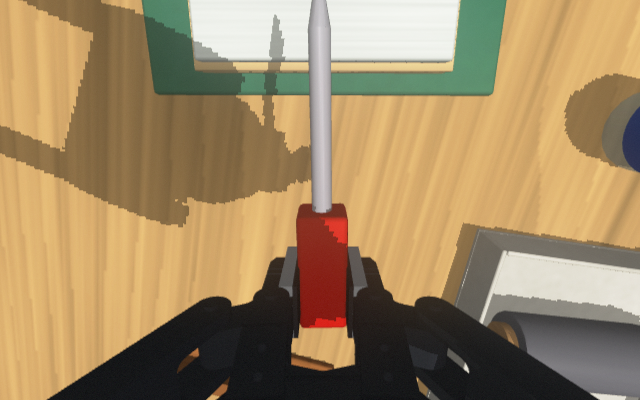

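View pics/sd7.png

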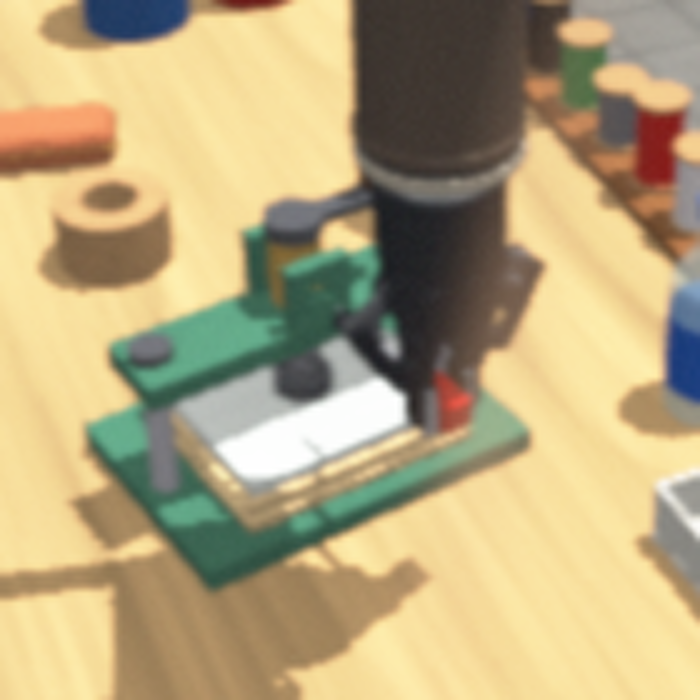

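View pics/sc7.png

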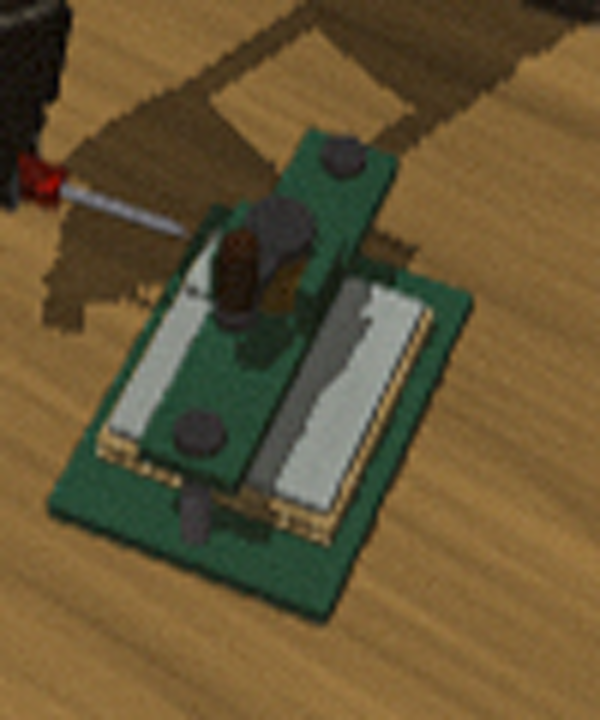

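The tool is lined up with the press, since the base edge is level in the wrist view. It sits 1.1 mm off sideways and 1.8 mm low. I'll correct both and advance to just short of the lug.

>>> {"name": "servo_tool", "arguments": {"moves": [[0.11,0.02,0.18,0,0,0],[0.0,0.5,0.18,0,0,0],[-0.1,1.0,0.18,0,0,0],[-0.18,1.49,0.18,0,0,0],[-0.18,1.49,0.18,0,0,0],[-0.18,1.49,0.18,0,0,0]]}}

```text
clock: 16.27
eef_pos: [561.4, -104.1, 209.0]
tcp_rot: [-1.561, -0.151, 0.155]
force: [0.9, -0.8, -0.3]
gripper_width: 0.22
```

```bash
cat > ins.py <<'E'
from h import *
np.set_printoptions(precision=2,suppress=True)
s=monitor.state(); T=R.from_rotvec(s["tcp_rot"]).as_matrix(); e=s["eef_pos"]
L=np.array([531.4,45.2]); y=.194; u=np.array([-np.sin(y),np.cos(y)]); v=np.array([np.cos(y),np.sin(y)])
print(round(float(s["clock"]),2),e,"yaw",np.arctan2(T[1,0],T[0,0]),"down",T[:,1],"F",s["force"],"g",s["gripper_width"])
d=e[:2]-L; print("along",d@u,"lat",d@v,"dz",e[2]-208.4,"tip y'",d@u+111.7, "Fu",s["force"][:2]@u,"Fv",s["force"][:2]@v)
E
python3 ins.py; python3 - <<'E'
from h import *
c=vision.camera("wrist"); cv2.imwrite("pics/w8.png",c["img"][:,:,::-1])
c=vision.camera("scene"); crop(c,[300,140,400,230],6,"pics/sc8.png")
E
```

```text
16.27 [ 561.37 -104.08  209.  ] yaw 0.19522266464824664 down [-0.  0. -1.] F [ 0.87 -0.82 -0.27] g 0.22006725186587206
along -152.25345882066998 lat 0.6249096848354091 dz 0.6024051656568759 tip y' -40.553458820669974 Fu -0.974581877233464 Fv 0.6929161645714088
```

View pics/w8.png

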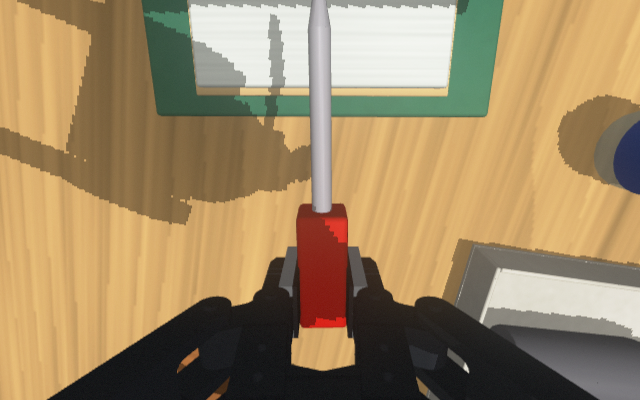

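View pics/sc8.png

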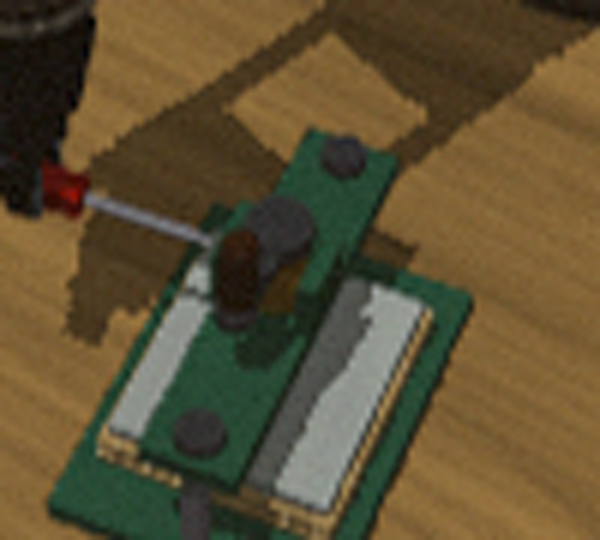

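>>> {"name": "servo_tool", "arguments": {"moves": [[-0.12,0.2,-0.05,0,0,0],[-0.2,0.6,-0.05,0,0,0],[-0.29,1.1,-0.05,0,0,0],[-0.37,1.55,-0.05,0,0,0],[-0.46,2.0,-0.05,0,0,0],[-0.54,2.44,-0.05,0,0,0],[-0.54,2.44,-0.05,0,0,0]]}}

```text
clock: 16.95
eef_pos: [555.9, -79.2, 208.5]
tcp_rot: [-1.561, -0.152, 0.155]
force: [-0.2, -0.2, -1.6]
gripper_width: 0.219
```

```bash
python3 ins.py
```

```text
16.95 [555.9  -79.19 208.53] yaw 0.1953599252315619 down [-0.  0. -1.] F [-0.21 -0.25 -1.63] g 0.21872153664798868
along -126.78345819912339 lat 0.06104544385477795 dz 0.13267501874057075 tip y' -15.083458199123385 Fu -0.2025637522762444 Fv -0.2559827124199996
```

The pin entered the first lug without contact force. Next it goes through the collar.

>>> {"name": "servo_tool", "arguments": {"moves": [[-0.08,0.4,0,0,0,0],[-0.17,0.85,0,0,0,0],[-0.26,1.3,0,0,0,0],[-0.34,1.75,0,0,0,0],[-0.43,2.2,0,0,0,0],[-0.51,2.6,0,0,0,0],[-0.58,2.94,0,0,0,0],[-0.58,2.94,0,0,0,0]]}}

```text
clock: 17.62
eef_pos: [549.9, -49.1, 208.5]
tcp_rot: [-1.561, -0.152, 0.156]
force: [-0.4, -0.3, -2.3]
gripper_width: 0.22
```

```bash
python3 ins.py
```

```text
17.62 [549.87 -49.1  208.49] yaw 0.1959075420180608 down [-0.  0. -1.] F [-0.37 -0.28 -2.26] g 0.21956939792852853
along -96.09292431322041 lat -0.05525414558832759 dz 0.09043104857326512 tip y' 15.607075686779595 Fu -0.20769587442101878 Fv -0.418397494909862
```

>>> {"name": "servo_tool", "arguments": {"moves": [[-0.08,0.4,0,0,0,0],[-0.16,0.8,0,0,0,0],[-0.24,1.2,0,0,0,0],[-0.32,1.6,0,0,0,0],[-0.4,2.0,0,0,0,0],[-0.47,2.4,0,0,0,0],[-0.55,2.8,0,0,0,0],[-0.55,2.8,0,0,0,0]]}}

```text
clock: 18.28
eef_pos: [544.2, -20.4, 208.5]
tcp_rot: [-1.561, -0.152, 0.156]
force: [-0.1, -0.3, -1.0]
gripper_width: 0.217
```

```bash
python3 ins.py; python3 - <<'E'
from h import *
c=vision.camera("wrist"); cv2.imwrite("pics/w9.png",c["img"][:,:,::-1])
c=vision.camera("scene"); crop(c,[300,140,400,230],6,"pics/sc9.png")
E
```

```text
18.28 [544.2  -20.39 208.49] yaw 0.19624565370403588 down [-0.  0. -1.] F [-0.14 -0.33 -1.02] g 0.2174550685397666
along -66.82289922747468 lat -0.08602670686937593 dz 0.09095839555709517 tip y' 44.877100772525324 Fu -0.291524208631843 Fv -0.20282686546365405
```

View pics/w9.png

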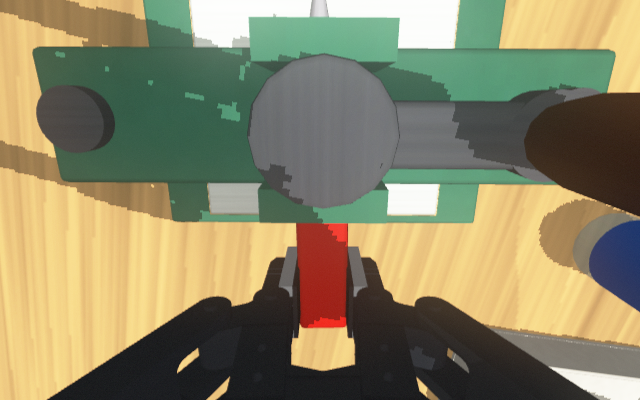

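View pics/sc9.png

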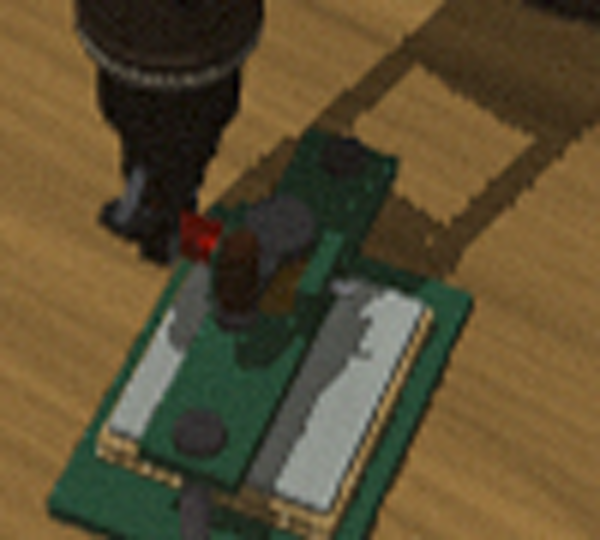

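The tip shows beyond the far lug at (320,8). I'll push the last few millimetres slowly to contact.

>>> {"name": "servo_tool", "arguments": {"moves": [[-0.02,0.1,0,0,0,0],[-0.03,0.18,0,0,0,0],[-0.05,0.26,0,0,0,0],[-0.06,0.32,0,0,0,0],[-0.06,0.32,0,0,0,0]]}}

```text
clock: 18.8
eef_pos: [544.0, -18.6, 208.6]
tcp_rot: [-1.562, -0.153, 0.156]
force: [0.0, -10.9, -1.9]
gripper_width: 0.217
```

```bash
python3 ins.py
```

```text
18.8 [544.04 -18.64 208.61] yaw 0.1965736792784677 down [-0.  0. -1.] F [  0.04 -10.86  -1.91] g 0.21718422464100812
along -65.08035100063823 lat 0.09399005958303798 dz 0.21164012808409893 tip y' 46.61964899936177 Fu -10.660777825804693 Fv -2.0548355179899453
```

>>> {"name": "servo_tool", "arguments": {"moves": [[-0.02,0.1,0,0,0,0],[-0.04,0.2,0,0,0,0],[-0.06,0.3,0,0,0,0],[-0.06,0.3,0,0,0,0]]}}

```text
clock: 19.13
eef_pos: [544.0, -18.2, 208.8]
tcp_rot: [-1.566, -0.154, 0.156]
force: [0.7, -30.9, -3.6]
gripper_width: 0.218
```

```bash
python3 ins.py; python3 pincheck.py; python3 - <<'E'
from h import *
c=vision.camera("wrist"); crop(c,[240,0,400,340],2.3,"pics/w10.png")
E
```

```text
19.13 [543.96 -18.17 208.75] yaw 0.19767609253245064 down [-0. -0. -1.] F [  0.74 -30.89  -3.57] g 0.21798666551153376
along -64.59930561860169 lat 0.10943906058752843 dz 0.35255102443844066 tip y' 47.10069438139831 Fu -30.448602536238226 Fv -5.229216557647116
56.4 7.3 top front [324.72 217.17] top back [324.5  331.02] tip [324.98 -24.9 ] taper start [324.98  20.57] face/shank top [324.62 211.73]
58.4 7.3 top front [324.69 215.3 ] top back [324.47 327.81] tip [324.94 -22.85] taper start [324.94  21.83] face/shank top [324.6  210.02]
60.4 7.3 top front [324.65 213.49] top back [324.44 324.68] tip [324.9  -20.87] taper start [324.9   23.06] face/shank top [324.57 208.37]
tool axes world
 [[ 0.98 -0.   -0.2 ]
 [ 0.2  -0.    0.98]
 [-0.   -1.   -0.  ]]
```

View pics/w10.png

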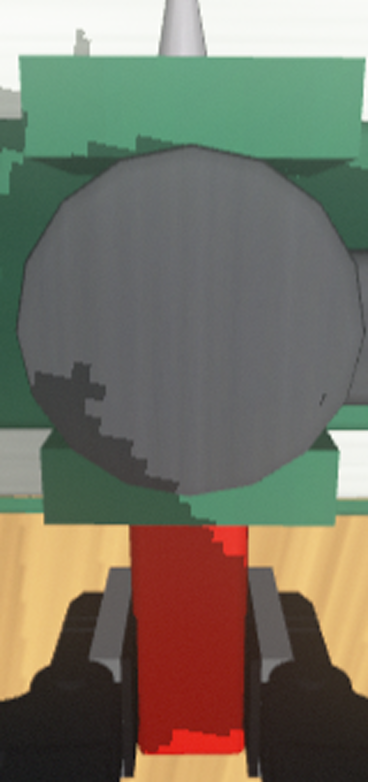

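The pin stopped hard at 30 N with the handle face against the lug. I'll relax the push and release.

>>> {"name": "servo_tool", "arguments": {"moves": [[0,-0.02,0,0,0,0],[0,-0.02,0,0,0,0],[0,-0.02,0,0,0,0]]}}

```text
clock: 19.48
eef_pos: [544.0, -18.5, 208.8]
tcp_rot: [-1.566, -0.154, 0.155]
force: [-0.1, -6.4, -1.1]
gripper_width: 0.218
```

>>> {"name": "servo_tool", "arguments": {"moves": [[0,0,0,0,0,0],[0,0,0,0,0,0],[0,0,0,0,0,0],[0,0,0,0,0,0],[0,0,0,0,0,0]], "claw": 0.75}}

```text
clock: 19.9
eef_pos: [544.0, -18.4, 208.8]
tcp_rot: [-1.566, -0.154, 0.156]
force: [-0.4, -0.4, 0.6]
gripper_width: 0.751
```

```bash
python3 ins.py;python3 - <<'E'
from h import *
c=vision.camera("wrist"); cv2.imwrite("pics/w11.png",c["img"][:,:,::-1])
E
```

```text
19.9 [544.   -18.35 208.78] yaw 0.19709125746568096 down [-0. -0. -1.] F [-0.41 -0.43  0.63] g 0.7514466006225313
along -64.78973862684458 lat 0.10670095826522225 dz 0.3752693144307955 tip y' 46.91026137315542 Fu -0.3434935547971498 Fv -0.4840668788537954
```

View pics/w11.png

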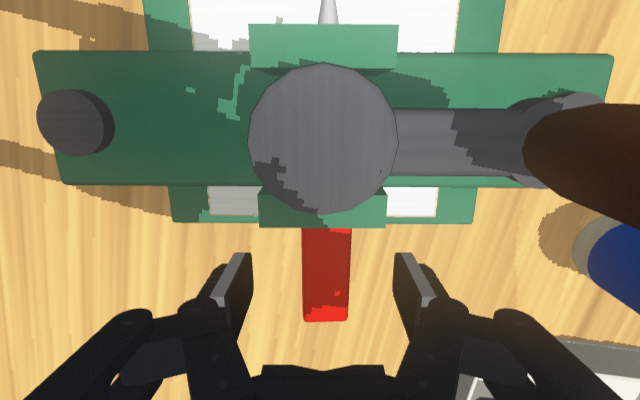

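>>> {"name": "servo_tool", "arguments": {"moves": [[0,0,2,0,0,0],[0,0,5,0,0,0],[0,0,8,0,0,0],[0,0,11,0,0,0],[0.2,-1,13,0,0,0],[0.5,-2.5,14,0,0,0],[0.5,-2.5,14,0,0,0],[0.5,-2.5,14,0,0,0]], "claw": 0.9}}

```text
clock: 20.62
eef_pos: [549.1, -43.7, 349.1]
tcp_rot: [-1.566, -0.154, 0.154]
force: [0.5, -0.5, -0.1]
gripper_width: 0.897
```

```bash
python3 ins.py;python3 - <<'E'
from h import *
import pickle
for n in ["scene","side","wrist"]:
    c=vision.camera(n); pickle.dump(c,open(f"v12{n}.pkl","wb"))
    if n=="scene": crop(c,[300,140,400,240],6,"pics/sc12.png")
    if n=="side": crop(c,[240,140,360,260],5,"pics/sd12.png")
    if n=="wrist":
        cv2.imwrite("pics/w12.png",c["img"][:,:,::-1])
        y=.196;L=np.array([531.4,45.2,150]);u=np.array([-np.sin(y),np.cos(y),0])
        print("pred back top edge",proj(c,L-82*u+[0,0,10]),"tip",proj(c,L+48*u),"front top",proj(c,L-32*u+[0,0,10]))
E
```

```text
20.62 [549.07 -43.68 349.05] yaw 0.19601475324060652 down [-0. -0. -1.] F [ 0.47 -0.49 -0.1 ] g 0.8974775639481851
along -90.6159340189956 lat 0.20837011748170345 dz 140.65492079464266 tip y' 21.0840659810044 Fu -0.5696535717411253 Fv 0.37087929438348666
pred back top edge [[324.81705568 183.96042596]] tip [[325.2802674    1.48029185]] front top [[325.0043759  119.11607774]]
```

View pics/w12.png

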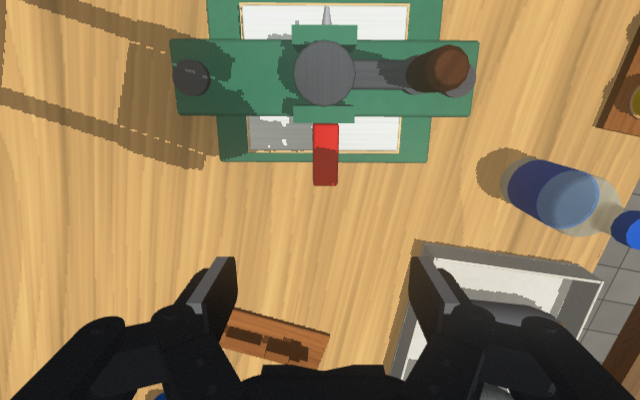

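View pics/sd12.png

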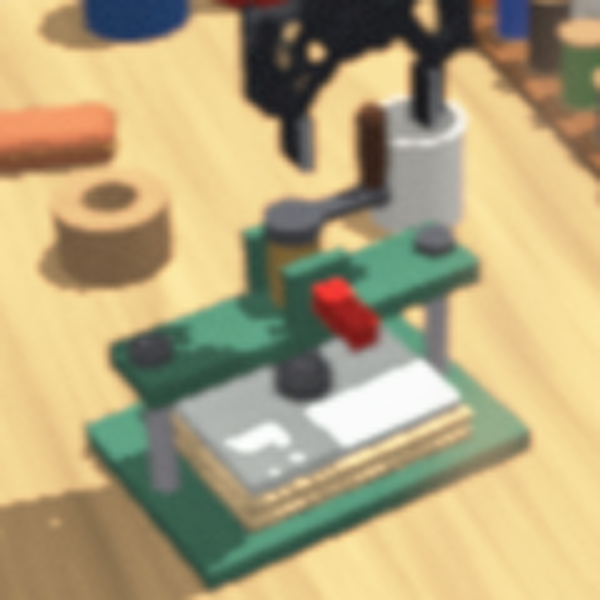

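View pics/sc12.png

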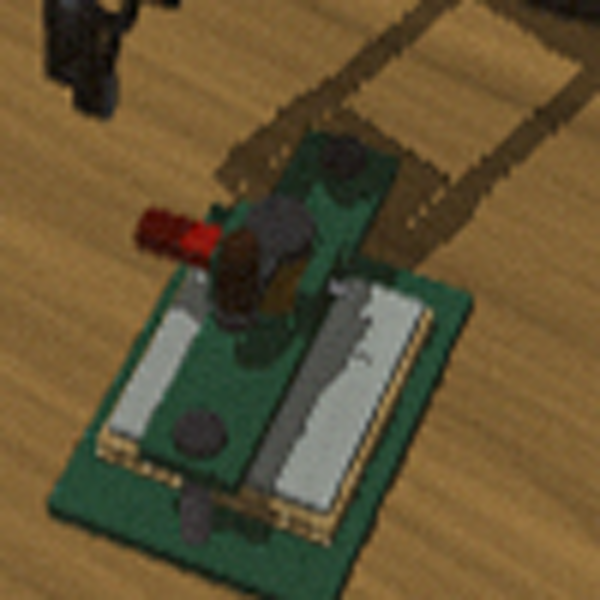

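>>> {"name": "servo_tool", "arguments": {"moves": [[0,0,0,0,0,0],[0,0,0,0,0,0],[0,0,0,0,0,0],[0,0,0,0,0,0],[0,0,0,0,0,0],[0,0,0,0,0,0]]}}

```text
clock: 21.27
eef_pos: [548.4, -42.8, 347.7]
tcp_rot: [-1.565, -0.153, 0.157]
force: [-0.7, -0.7, -0.1]
gripper_width: 0.897
```

```bash
python3 - <<'E'
from h import *
import pickle
np.set_printoptions(precision=2,suppress=True)
def redc(c):
    im=c["img"].astype(int); m=(im[...,0]>80)&(im[...,1]<50)&(im[...,2]<50)
    n,l,st,ce=cv2.connectedComponentsWithStats(m.astype(np.uint8)); 
    k=[i for i in range(1,n) if st[i,4]>25]; return [(st[i].tolist(),ce[i]) for i in k]
for n in ["scene","side"]:
    a=pickle.load(open(f"v12{n}.pkl","rb")); b=vision.camera(n)
    print(n,redc(a),redc(b),"diff in press crop",np.abs(a["img"][150:260,240:380].astype(int)-b["img"][150:260,240:380]).mean())
    y=.196;L=np.array([531.4,45.2,150]);u=np.array([-np.sin(y),np.cos(y),0])
    print("pred handle centre",proj(b,L-57*u),"back",proj(b,L-82*u),"front",proj(b,L-32*u))
    crank=proj(b,[531.4+60*np.cos(.196),45.2+60*np.sin(.196),220]); print("pred crank handle mid",crank,[(np.array(x["extent"]),np.argwhere(x["region"]).mean(0)[::-1],round(x["confidence"],2)) for x in spotter.silhouettes(n,"crank_grip")[:1]])
s=monitor.state(); print(s["clock"],s["force"])
E
```

```text
scene [([157, 68, 60, 49, 639], array([183.7 ,  90.43])), ([330, 177, 7, 6, 29], array([333.1 , 179.17]))] [([156, 68, 63, 51, 648], array([184.68,  89.98])), ([147, 100, 11, 7, 27], array([152.  , 103.19])), ([331, 177, 6, 6, 26], array([333.38, 179.23]))] diff in press crop 3.0474025974025976
pred handle centre [[329.96 178.72]] back [[323.3  176.35]] front [[336.69 181.12]]
pred crank handle mid [[339.15 185.06]] [(array([336.1, 180.3, 343.2, 195.1]), array([339.04, 185.28]), 0.56)]
side [([282, 124, 17, 17, 238], array([289.72, 132.41])), ([165, 149, 50, 14, 155], array([189.34, 155.46])), ([368, 163, 8, 14, 85], array([370.8 , 168.76])), ([303, 199, 12, 10, 77], array([308.92, 203.26]))] [([282, 124, 16, 18, 235], array([289.67, 132.44])), ([167, 149, 48, 14, 148], array([190.61, 155.41])), ([368, 163, 8, 14, 85], array([370.8 , 168.76])), ([303, 199, 12, 10, 80], array([308.77, 203.14]))] diff in press crop 0.9697619047619047
pred handle centre [[308.41 201.8 ]] back [[312.72 205.7 ]] front [[304.21 198.  ]]
pred crank handle mid [[314.05 168.95]] [(array([309. , 159. , 318.9, 179.6]), array([313.58, 169.23]), 0.55)]
21.4667 [ 0.46 -0.05  0.62]
```

All the checks agree: the crank and pin are where they were predicted, nothing is moving, and the gripper is clear. I'm handing in.

```bash
python3 - <<'E'
from workcell import bot, monitor
print(bot.hand_in()); print(monitor.state()["clock"])
E
```

```text
the job is handed in; nothing more can be done
None
the job is handed in; nothing more can be done
```

I wound the press down about 1.27 turns clockwise to screw ≈ 0, slid the pin level through both lugs and the collar from the −y side, let go and lifted clear. I handed in at about 21.5 s of the 72 s allowed; no verdict was reported.

**Screw:** the final pictures put the crank handle within about 0.5 px of where it should be at screw = 0, and the tool's own position agreed.

**Pin:** it stopped hard against the lug at about 30 N. The tip shows beyond the far lug. In the side view the handle is within about 1.5 px of its home position. It did not move between pictures about 0.65 s apart.

**Clearances:** the gripper was well above the press with no contact force. I never went near the mug, bottle, jar or case, but did not re-measure where they stand.

**Problems and disagreements:**
- The first grasp of the crank was about 6 mm off-centre, so I redid it before winding.
- Points near the edge of the wrist picture appeared 2–3% closer to the centre than the calibration predicts, which I took for lens distortion. The key measurements therefore came from near the picture's centre.
- After release the handle drooped slightly within the hole clearance. The hole sizes limit that tilt to about 0.06 rad, against the 0.12 rad allowed; I worked this out rather than measured it.

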